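# Point out the canister left open, press its lid home, and show it shut

### The arm

A 7-joint arm with a two-finger parallel gripper is mounted at the origin on the work surface; the furniture and walls round the work are solid. World frame = base frame: x ahead of the robot, y to its left, z up, the work surface at z = 0. Lengths are in m, angles in rad, forces in N, time in s.
With the tool pointing down it reaches from about 0.4 to 0.85 m from the base axis. Payload 6.9 kg.
Tool frame: the origin (TCP) lies midway between the tips of the shut fingers; the grasp point (between the pads) lies behind it (ctrl.pinch_z is the z of the grasp point in the tool frame, in m); z points along the fingers, y is the line along which they close (so a half turn about z gives the same grasp; the last joint's range is limited). The gripper opens to 85 mm and grips with 20 to 120 N. Pads are 22 mm wide; open, the fingers measure 114 mm over their backs; the gripper's body (76 mm by 85 mm) begins 54 mm behind the grasp point. The pads swing forward as they close: fully open they stand 13 mm farther back than shut.
Start: joints at [-1.161, 0.507, -0.238, 1.5, 0.126, 1.149, -0.155], TCP at [0.188, 0.596, 0.231] pointing down, gripper open.
Joint ranges: [-3.08, 3.08], [-0.24, 2.05], [-1.43, 1.35], [0, 2.5], [-1.52, 4.66], [0.17, 1.96], [-2.89, 2.89]. Speed limits (rad/s): [2.39, 2.39, 3.14, 3.14, 3.14, 3.14, 3.14].

### API

Orientations are given as a unit quaternion [w, x, y, z].
In Python, from station import ctrl, get_state, vision, ticket, models gives the robot as it stands. Calls block until the motion is done:
- ctrl.movep(position, orientation): joint-space move of the TCP to a pose.
- ctrl.movel(position, frame=None, max_speed=0.15): straight line of the TCP; frame=None keeps the orientation; max_speed is the mean speed in m/s.
- ctrl.set_joints(angles): joint-space move.
- ctrl.ungrasp() and ctrl.close_gripper(force=None): open the fingers fully, or close them until they stop; force is the grip in N (None keeps the last).
- ctrl.pause(seconds).
- ctrl.ik(position, orientation): joint angles nearest the present ones, or None.
- get_state(): the state.
- vision.grab_frame(name): name is "side" or "top" or "wrist"; returns (picture, depth): 480x640x3 uint8, blue, green, red; 480x640 float32, m along the optical axis (not along the pixel's ray), 0 where there is no reading.
- vision.camera_info(name): a dict with "mtx" (3x3 intrinsics, pixels), "R" (3x3) and "t" (3): a world point X has camera coordinates R X + t; the wrist camera has in their place "hand_eye" (4x4, takes a point from camera to tool coordinates, whose origin is the TCP and whose axes are the flange's). Camera axes: x right, y down, z forward; pixel columns grow to the right and rows downward; lengths in m; the calibration is good to about 2 mm. A picture is of the moment at which its call begins: read the wrist's pose just before it. camera_info takes no time and is no camera call.
A pose or a line that the arm cannot do raises ctrl.Unreachable and nothing moves.
- ticket.close_job(): hands the job in; it is judged then, once.
Trained networks look in the newest picture that a camera, given by its name, has taken for a name from the list of things; names that differ only in an ending like _2 or _b are one class to them, and where a whole thing is asked for, a point or a joint stands for the part that bears it (a point fixed in the world has none). Each returns a list of dicts, best first, with "p" (0 to 1); they miss things now and then, are a little off and sometimes report something else, mostly with a low value. They report only what shows in the picture. A call takes as long as a camera call.
- models.recognise(camera, target): "point" ([column, row] in pixels, amid what is visible of it).
- models.masks_of(camera, target): "mask" (480x640 bool, what is visible of it) and "point" ([column, row] in pixels, amid what is visible of it).
The state is a dict: "time": time; "qpos": joint angles; "qd": joint speeds; "tau": joint torques, N m; "tcp_pos": TCP position; "eef_rot": TCP orientation; "contact_force": force on the tool from outside, world axes, zero at the start; "wrist_torque": the same for the moment, N m; "width": finger opening in m; "gripper_force": force on a finger pad.
Only numpy, scipy, OpenCV 4.12 (cv2) and the standard library are available. Lean on these libraries where they do the work, as an engineer would, in place of code of your own. Each camera call takes 0.05 s, during which the arm holds its last target. There are 200 camera calls.

### The job

One of the three green canisters has been left with its wooden lid standing up, the white seal showing under it. Point it out first: hold your closed fingertips about 3 cm above that lid's knob, touching nothing, for two full seconds so that I can see which one you mean. Then press that lid fully home with your fingertips and finish pointing at it again from the same height, touching nothing; do not point at the other canisters, touch nothing but that one canister, and neither pull its lid up nor shift it.

Things in the scene. Friction and masses are not known exactly. Their poses are not given: they have to be found in the camera images.
- canister_1: tall green canister with a wooden lid: 102 x 102 mm square with rounded corners, body 140 mm high, loose (about 0.75 kg); origin at the centre of its underside, z up. It is not fastened to the worktop.
- canister_1_knob (a point): centre of the top of the round wooden knob on the lid of canister_1; moves with the lid. Knob 20 mm across and 18 mm high, standing on the middle of the square 98 mm lid; its top is 170 mm above the worktop when the lid is home, and higher by the lid's joint value. Site z is up.
- canister_1_lid (a joint): height of the lid of canister_1 above its seat, m: 0 fully home, 0.018 to 0.026 when left standing up, with a white band of its silicone plug showing under the wood. The seal holds it where it is left; about 5 N down on the knob slides it to a hard stop at 0. In every start this is the lid that stands up; canisters and sugar jar stand in any order.
- canister_2: tall green canister with a wooden lid: 102 x 102 mm square with rounded corners, body 140 mm high, loose (about 0.75 kg); origin at the centre of its underside, z up. It is not fastened to the worktop.
- canister_2_knob (a point): centre of the top of the round wooden knob on the lid of canister_2; moves with the lid. Knob 20 mm across and 18 mm high, standing on the middle of the square 98 mm lid; its top is 170 mm above the worktop when the lid is home, and higher by the lid's joint value. Site z is up.
- canister_2_lid (a joint): height of the lid of canister_2 above its seat, m: 0 fully home, 0.018 to 0.026 when left standing up, with a white band of its silicone plug showing under the wood. The seal holds it where it is left; about 5 N down on the knob slides it to a hard stop at 0. In every start this lid is home.
- canister_3: short green canister with a wooden lid: 102 x 102 mm square with rounded corners, body 110 mm high, loose (about 0.75 kg); origin at the centre of its underside, z up. It is not fastened to the worktop.
- canister_3_knob (a point): centre of the top of the round wooden knob on the lid of canister_3; moves with the lid. Knob 20 mm across and 18 mm high, standing on the middle of the square 98 mm lid; its top is 140 mm above the worktop when the lid is home, and higher by the lid's joint value. Site z is up.
- canister_3_lid (a joint): height of the lid of canister_3 above its seat, m: 0 fully home, 0.018 to 0.026 when left standing up, with a white band of its silicone plug showing under the wood. The seal holds it where it is left; about 5 N down on the knob slides it to a hard stop at 0. In every start this lid is home.
- salt_shaker: glass salt shaker with grey cap, 44 mm across, 90 mm high; origin at the centre of its underside. Bystander.
- pepper_mill: dark wooden pepper mill, 58 mm across, 160 mm high; origin at the centre of its underside. Bystander.
- sugar_jar: sugar jar: glass with a yellow lid, 88 mm across, 190 mm high; origin at the centre of its underside. Bystander.

How it is judged:
By the outcome, as a careful person would: the job done as asked, in the order asked, and still so for the second after the job is handed in, with the robot touching nothing.
It also fails if it takes over 34 s, if anything falls off the work surface, if the arm or the gripper's body presses on something with over 40 N, if the wrist force passes 120 N, or if a joint passes its speed limit or range.

## Working session

There is one attempt and no reset: what is moved stays moved. The work goes in short steps, each a Python script; the robot and the scene stay as the last script left them, time stands still between calls to the robot, and variables do not carry over. Pictures are saved under pics/ and viewed, at most 10 in all, crops included, and the job is handed in when it is done.

```bash
mkdir -p pics
python3 - <<'E'
from station import ctrl,get_state,vision,models
import cv2,numpy as np
s=get_state();print(s['time'],s['tcp_pos'],s['eef_rot'],s['width'],ctrl.pinch_z)
ims=[]
for n in('side','top'):
    p,d=vision.grab_frame(n);cv2.imwrite(f'pics/{n}.png',p);np.save(f'{n}_d.npy',d)
    c=vision.camera_info(n);R,t,K=map(np.array,(c['R'],c['t'],c['mtx']))
    for tg in('canister_1_knob','canister_1','sugar_jar','pepper_mill','salt_shaker'):
        for r in models.recognise(n,tg):
            u,v=r['point'];z=d[int(v),int(u)]
            X=R.T@(np.linalg.inv(K)@[u,v,1]*z-t)
            print(n,tg,round(r['p'],2),np.round([u,v]),X.round(3))
E
```

```text
0.0 [0.1874673  0.59570654 0.23043456] [-1.26621411e-04  1.51789165e-01  9.88412503e-01 -8.70723643e-04] 0.08583295731735772 -0.0187
side canister_1_knob 0.95 [404. 225.] [0.501 0.196 0.173]
side canister_1 0.92 [311. 263.] [0.489 0.015 0.12 ]
side canister_1 0.81 [253. 276.] [ 0.507 -0.1    0.153]
side canister_1 0.68 [401. 247.] [0.542 0.17  0.168]
side sugar_jar 0.59 [162. 295.] [ 0.512 -0.259  0.178]
side pepper_mill 0.72 [464. 255.] [0.544 0.319 0.084]
side salt_shaker 0.88 [440. 221.] [0.441 0.321 0.074]
top canister_1_knob 0.77 [242. 232.] [0.484 0.193 0.185]
top canister_1_knob 0.66 [468. 216.] [ 0.455 -0.244  0.191]
top canister_1 0.71 [382. 237.] [ 0.445 -0.077  0.154]
top canister_1 0.71 [327. 252.] [0.437 0.034 0.125]
top canister_1 0.6 [246. 244.] [0.463 0.189 0.173]
top sugar_jar 0.87 [468. 218.] [ 0.453 -0.245  0.188]
top pepper_mill 0.92 [185. 236.] [0.507 0.313 0.138]
top salt_shaker 0.92 [196. 284.] [0.417 0.312 0.078]
```

View pics/side.png

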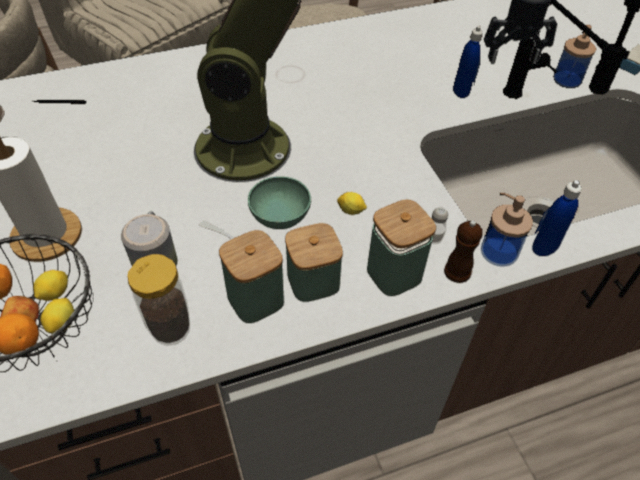

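View pics/top.png

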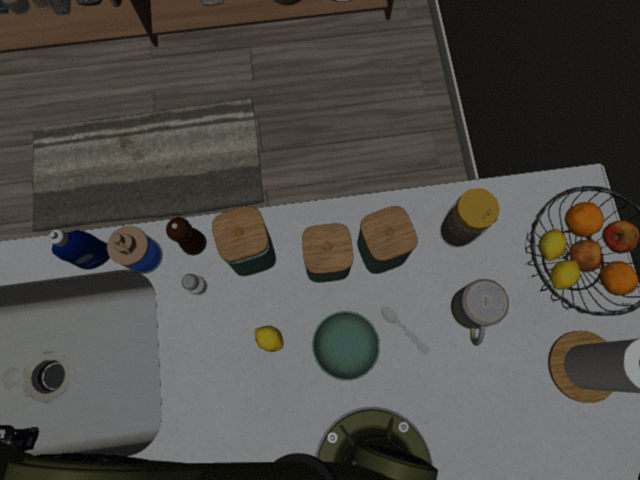

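The lid standing up, with its white band showing, is the one at side (404,225) and top (242,232). The other two canisters at side (252,262) and (314,248) are shut. I'll measure its knob from depth.

```bash
cat > h.py <<'E'
import numpy as np
from station import vision
from scipy.spatial.transform import Rotation as Ro
def cloud(d,n,s=None):
    c=vision.camera_info(n);K=np.array(c['mtx'])
    v,u=np.mgrid[:480,:640];P=np.stack([(u-K[0,2])/K[0,0]*d,(v-K[1,2])/K[1,1]*d,d],-1)
    if s is None: return (P-np.array(c['t']))@np.array(c['R'])
    H=np.array(c['hand_eye']);w=s['eef_rot']
    return (P@H[:3,:3].T+H[:3,3])@Ro.from_quat(np.r_[w[1:],w[0]]).as_matrix().T+s['tcp_pos']
def lid(P,d,c0):
    m=(d>0)&(np.hypot(P[...,0]-c0[0],P[...,1]-c0[1])<.085)&(P[...,2]>.14)&(P[...,2]<.22)
    Q=P[m];h,e=np.histogram(Q[:,2],np.arange(.14,.22,.002));z=e[h.argmax()]+.001
    L=Q[abs(Q[:,2]-z)<.005];k=Q[(Q[:,2]>z+.011)&(np.hypot(*(Q[:,:2]-L[:,:2].mean(0)).T)<.03)]
    print('lid z',z,'n',len(L),'ctr',((L.min(0)+L.max(0))/2).round(4),'mean',L.mean(0).round(4),'ext',np.ptp(L,0).round(3),'knob',len(k),k.mean(0).round(4) if len(k) else'',np.median(k[:,2]).round(4) if len(k) else '')
E
python3 - <<'E'
from h import *
from station import ctrl
for n in('side','top'):
    d=np.load(f'{n}_d.npy');P=cloud(d,n)
    for c in((.486,.192),(.437,.034),(.455,-.077)): print(n,end=' ');lid(P,d,c)
print(vision.camera_info('wrist')['hand_eye'])
for q in([0,.1518,.9884,0],[0,0,1,0],[0,1,0,0],[0,.707107,.707107,0]): print(q,ctrl.ik([.486,.192,.33],q),ctrl.ik([.486,.192,.165],q))
E
```

```text
side lid z 0.17100000000000004 n 1936 ctr [0.4906 0.2021 0.1708] mean [0.4941 0.1999 0.1711] ext [0.108 0.108 0.01 ] knob 67 [0.4917 0.2017 0.1853] 0.1853
side lid z 0.15100000000000002 n 93 ctr [ 0.4497 -0.0438  0.1502] mean [ 0.4523 -0.0443  0.1497] ext [0.063 0.014 0.008] knob 0  
side lid z 0.15100000000000002 n 2146 ctr [ 0.4553 -0.0911  0.1509] mean [ 0.4594 -0.0919  0.1512] ext [0.11  0.108 0.01 ] knob 71 [ 0.457  -0.0908  0.1661] 0.1662
top lid z 0.17100000000000004 n 2286 ctr [0.4884 0.2002 0.1711] mean [0.4871 0.2001 0.1715] ext [0.107 0.105 0.01 ] knob 79 [0.4884 0.1999 0.1864] 0.1864
top lid z 0.15100000000000002 n 95 ctr [ 0.4497 -0.0444  0.1502] mean [ 0.4503 -0.0449  0.1503] ext [0.057 0.012 0.008] knob 0  
top lid z 0.15300000000000002 n 2128 ctr [ 0.454  -0.0926  0.1529] mean [ 0.4524 -0.0926  0.152 ] ext [0.108 0.108 0.01 ] knob 67 [ 0.4539 -0.0923  0.1667] 0.1666
[[-5.33588137e-04 -9.53865765e-01 -3.00232938e-01  7.75438963e-02]
 [ 9.99999588e-01 -7.29583151e-04  5.40701746e-04  2.43588901e-04]
 [-7.34801778e-04 -3.00232525e-01  9.53865761e-01 -1.42732415e-01]
 [ 0.00000000e+00  0.00000000e+00  0.00000000e+00  1.00000000e+00]]
[0, 0.1518, 0.9884, 0] [-0.36167686  0.27459701 -0.0838559   1.59092323  0.02373012  1.27706781
  0.81673812] [-0.34574442  0.41423601 -0.1103859   1.8660379   0.05831967  0.86440375
  0.78127415]
[0, 0, 1, 0] [-0.32722259  0.27545291 -0.13098661  1.59048706  0.03711097  1.27808655
  1.10675906] [-0.2965517   0.41647487 -0.18078587  1.86540348  0.09546989  0.86801155
  1.04680262]
[0, 1, 0, 0] [-0.79849386  0.30593292  0.52756845  1.59628292 -0.15882591  1.28236551
 -1.81662728] [-0.76565519  0.45674704  0.50424268  1.87131674 -0.27930254  0.88342473
 -1.6965982 ]
[0, 0.707107, 0.707107, 0] [-0.57020468  0.27893148  0.20206488  1.59354828 -0.05779779  1.27497278
 -0.35888358] [-0.54918357  0.41992517  0.18110114  1.86865355 -0.09692567  0.8614446
 -0.32027135]
```

Run:
```python
from h import *
from station import ctrl,get_state,models
import cv2
ctrl.close_gripper(20)
p=get_state()['tcp_pos'];ctrl.movel([p[0],p[1],.33],max_speed=.2)
ctrl.movep([.49,.2008,.32],[0,.707107,.707107,0])
s=get_state();im,d=vision.grab_frame('wrist');cv2.imwrite('pics/w.png',im)
print(s['time'],s['tcp_pos'],s['contact_force'],s['width']);P=cloud(d,'wrist',s);lid(P,d,(.49,.2008))
for r in models.recognise('wrist','canister_1_knob'):
    u,v=map(int,r['point']);print(r['p'],u,v,P[v,u])
```

```text
3.8167 [0.48953266 0.20251629 0.31986302] [-0.32282148 -0.12067083 -0.14655302] -0.00023618097393218707
lid z 0.17300000000000004 n 12533 ctr [0.4877 0.2022 0.1718] mean [0.4878 0.2053 0.1719] ext [0.107 0.107 0.008] knob 438 [0.4879 0.2032 0.1866] 0.1866
0.68 323 218 [0.48595019 0.20982307 0.18687343]
```

View pics/w.png

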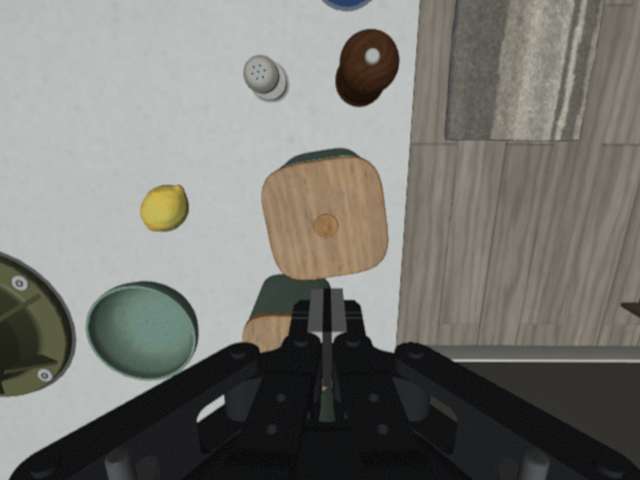

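The wrist view shows the raised lid's knob at (326,225), and its depth agrees with the other two cameras. The knob is at about (0.4885, 0.202) with its top near 0.190. I'll point, then press with force monitoring.

Run:
```python
from station import ctrl,get_state
x,y=.4885,.202
def st(l):
    s=get_state();print(l,round(s['time'],2),s['tcp_pos'].round(4),s['contact_force'].round(1));return s
ctrl.movel([x,y,.220],max_speed=.1);ctrl.pause(.4);st('point');ctrl.pause(2.3);s=st('held')
b=s['contact_force'][2]
ctrl.movel([x,y,.194],max_speed=.06)
z=.194
while z>.164:
    z-=.002;ctrl.movel([x,y,z],max_speed=.03);s=st('z%.3f'%z)
    if s['contact_force'][2]-b>22: break
st('end')
```

```text
point 5.47 [0.4886 0.202  0.2202] [-0.4  0.4  0.3]
held 7.77 [0.4885 0.202  0.22  ] [-0.1 -0.9 -0.5]
z0.192 8.6 [0.4886 0.202  0.1921] [-0.1  0.3 -0.6]
z0.190 8.85 [0.4885 0.202  0.1899] [ 0.7  0.2 -0.8]
z0.188 9.1 [0.4887 0.2021 0.1882] [-0.1 -0.1  1.8]
z0.186 9.35 [0.4887 0.2021 0.1861] [ 0.3 -0.4  2. ]
z0.184 9.6 [0.4886 0.202  0.184 ] [0.2 0.2 3. ]
z0.182 9.85 [0.4886 0.202  0.182 ] [ 1.7 -0.8  2.4]
z0.180 10.1 [0.4886 0.202  0.1799] [ 0.1 -0.2  3. ]
z0.178 10.35 [0.4885 0.2019 0.1779] [0.6 0.9 4.5]
z0.176 10.6 [0.4885 0.202  0.1759] [ 0.4 -0.5  2.4]
z0.174 10.85 [0.4885 0.2019 0.1739] [ 0.9 -1.   2.4]
z0.172 11.1 [0.4885 0.202  0.1719] [0.3 0.  2.2]
z0.170 11.35 [0.4885 0.202  0.1699] [ 1.1 -1.4  2.7]
z0.168 11.6 [0.4889 0.202  0.1688] [-0.4 -1.9  9.2]
z0.166 11.85 [0.4891 0.2021 0.1683] [-4.6 -2.3 24.6]
end 11.85 [0.4891 0.2021 0.1683] [-4.6 -2.3 24.6]
```

Run:
```python
from h import *
from station import ctrl,get_state
import cv2
ctrl.movel([.4885,.202,.200],max_speed=.05);ctrl.pause(2.4)
s=get_state();print(s['time'],s['tcp_pos'],s['contact_force'])
for n in('side','top'):
    im,d=vision.grab_frame(n);lid(cloud(d,n),d,(.4885,.202))
    if n=='side':cv2.imwrite('pics/s2.png',cv2.resize(im[150:350,220:500],None,fx=2.5,fy=2.5))
```

```text
15.0833 [0.48851179 0.20201251 0.1999916 ] [-0.68457787 -0.69358127 -0.12575026]
lid z 0.15100000000000002 n 1820 ctr [0.4913 0.2025 0.151 ] mean [0.4964 0.1989 0.1511] ext [0.108 0.107 0.01 ] knob 145 [0.4948 0.1997 0.1902] 0.2041h.py:13: RuntimeWarning: Mean of empty slice.
  L=Q[abs(Q[:,2]-z)<.005];k=Q[(Q[:,2]>z+.011)&(np.hypot(*(Q[:,:2]-L[:,:2].mean(0)).T)<.03)]
  ret = um.true_divide(
Traceback (most recent call last):
  File "h.py", line 14, in lid
    print('lid z',z,'n',len(L),'ctr',((L.min(0)+L.max(0))/2).round(4),'mean',L.mean(0).round(4),'ext',np.ptp(L,0).round(3),'knob',len(k),k.mean(0).round(4) if len(k) else'',np.median(k[:,2]).round(4) if len(k) else '')
                                       ~~~~~^^^
ValueError: zero-size array to reduction operation minimum which has no identity
```

View pics/s2.png

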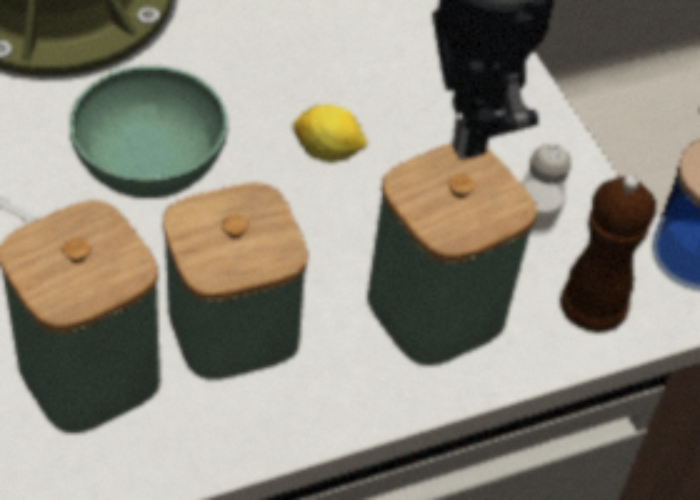

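The white band is gone: the lid, with its knob at crop (460,185), is home at z 0.151, and the fingertips hover above it. The canister has not moved.

```bash
python3 -c "
from station import ticket
print(ticket.close_job())"
```

```text
the job is handed in; nothing more can be done
None
```

The job is handed in: I pointed at the raised lid for over two seconds, pressed it fully home, and finished pointing again about 3 cm above its knob, touching nothing.

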